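# Scrape the broken shards off the plaster slab

## Robot

A 6-joint arm with a two-finger parallel gripper is mounted at the origin on the work surface. World frame = base frame: x ahead of the robot, y to its left, z up, the work surface at z = 0. Lengths are in m, angles in rad, forces in N, time in s.
With the tool pointing down it reaches from about 0.4 to 0.925 m from the base axis. Payload 12.5 kg.
Tool frame: the origin (TCP) lies midway between the tips of the shut fingers; the grasp point (between the pads) lies 19 mm behind it; z points along the fingers, y is the line along which they close (so a half turn about z gives the same grasp; the last joint's range is limited). The gripper opens to 95 mm and grips with 3 to 60 N. Pads are 20 mm wide; open, the fingers measure 119 mm over their backs; the gripper's body (75 mm by 180 mm) begins 59 mm behind the grasp point.
Start: joints at [1.22, 0.491, 1.559, -0, 1.092, -0.106], TCP at [0.151, 0.606, 0.215] pointing down, gripper open.
Joint ranges: [-3.1, 3.1], [-0.84, 2.19], [0.05, 2.79], [-1.13, 4.28], [0.06, 2.93], [-2.69, 2.69]. Speed limits (rad/s): [2.22, 2.22, 2.79, 3.14, 3.14, 3.14].

## Interface

Orientations are given as a unit quaternion [x, y, z, w].
In Python, from station import manip gives the robot as it stands.
- The arm moves only by the tool send_rows, never from a script. Its argument "commands" is a list of rows, each an object of numbers: "ax", "ay", "az": the turn, a rotation vector about the tool's x, y, z each as a share of 0.1 rad, from -1 to 1; "x", "y", "z": the shift along the tool's x, y, z each as a share of 4 cm, from -1 to 1; "gripper": the opening, from -1 (shut) to 1 (fully open). In form: [{"ax": .., "ay": .., "az": .., "x": .., "y": .., "z": .., "gripper": ..}, ...]. A call has 1 to 20 rows; each row shifts and turns the commanded pose from where the row before left it, along the tool's axes as they then stand; what a row does not reach is not made up. A row lasts 1/12 s, in which the tool goes at most 41.7 mm and 7.16 degrees, less where a joint would pass 70% of its speed; a pose out of reach is approached as far as the arm can. A call with a number of a shift or a turn outside -1 to 1 is refused whole. A call with a gripper value outside its range is refused whole. The fingers move at their own pace and stop on an object; the grip force is fixed at half the most. Time passes only in rows, so rows that do not move let the fingers close. It gives the time, the measured TCP pose, the force, the opening and the grip force at its end, in the units of the state.
- manip.observe(): the state, without advancing time (a new reading comes with each control period).
- manip.capture(name): name is "scene" or "top" or "wrist"; returns a dict with "image" (400x640x3 uint8, red, green, blue), "z_map" (400x640 float32, m along the optical axis (not along the pixel's ray), 0 where there is no reading), "camera_matrix" (3x3 intrinsics, pixels), "D" ([k1, k2, p1, p2, k3] as OpenCV has them; the pictures are not rectified), "R" (3x3) and "t" (3): a world point X has camera coordinates R X + t. Camera axes: x right, y down, z forward; pixel columns grow to the right and rows downward; lengths in m; the calibration is good to about 2 mm. A picture is of the moment at which its call begins.
- manip.close_job(): hands the job in; it is judged then, once.
The state is a dict: "t": time; "q": joint angles; "joint_velocities": joint speeds; "joint_torque": joint torques, N m; "tcp_pos": TCP position; "tcp_rot": TCP orientation; "wrist_force": force on the tool from outside, world axes, zero at the start; "torque": the same for the moment, N m; "grip_width": finger opening in m; "grip_force": force on a finger pad.
Only numpy, scipy, OpenCV 4.12 (cv2) and the standard library are available. Lean on these libraries where they do the work, as an engineer would, in place of code of your own. Each camera call takes 0.05 s, during which the arm holds its last target. There are 200 camera calls.

## Task

Press the red pedal to swing the hold-down arm all the way up off the plaster slab, then use the hand scraper to push the three broken shards off the slab into the blue scrap tray, touching the shards only with the scraper, never with the gripper. Afterwards stand the scraper upright on the bare table with the arm still up, and leave the pots and jars, including the two on the slab, where they are.

Things in the scene. Friction and masses are not known exactly. Their poses are not given: they have to be found in the camera images.
- slab: Fixed white plaster slab, 160 (x) x 260 (y) x 50 mm high; origin at the centre of its underside on the table, x away from the robot. Its top is 50 mm above the table. On its far side stands the arm's green head, two cheeks at x 93 to 137 mm, y -23 to 23 mm, 112 mm high, fixed to the slab's frame. The wooden or blue tray at each y end begins 3 mm beyond the slab's end.
- pivot (a point): Point on the arm's axle, between the head's cheeks, in the slab's frame at x 115, y 0, z 95 mm; the axle runs along the slab's y.
- presser (a joint): Hinge of the steel hold-down arm: 0 = down, rubber tip on the middle of the slab; grows as the arm rises; 1.75 rad = fully up at its stop, nearly upright. The arm is a 16 mm bar from the pivot to its tip, 106 mm away. It stays where it is left; pressing it takes about 5 N at the pedal.
- presser_tip (a point): Centre of the 20 mm rubber ball at the arm's tip, in the slab's frame 100 mm nearer the robot than the pivot and 34 mm below it when the arm is down.
- pedal (a point): Centre of the upper face of the red pedal, a plate 34 x 40 x 8 mm on the same axle, 60 mm to +y of the arm (slab frame). It lies 43 mm from the axle on the side away from the robot: 50 deg above level when the arm is down, 50 deg below level when the arm is fully up, so it is pressed downward along an arc about the axle.
- scrap_tray: Fixed blue open tray, 200 (x) x 130 (y) x 45 mm high, walls and floor 4 mm; origin at the centre of its underside. It stands against one y end of the slab, either one, its rim 5 mm below the slab's top.
- ware_tray: Fixed wooden tray of the same size at the slab's other end, with finished tiles inside; not for shards.
- scraper: Loose hand scraper block standing upright on the table, 80 mm high: black blade 24 (x) x 90 (y) x 34 mm at the bottom, above it a wooden grip 26 (x) x 64 (y) mm up to 80 mm; origin at the centre of its underside, 0.16 kg. Grip it across its x.
- former_left: Loose white plaster former, flared foot 50 mm across, 70 mm high, on the slab's near corner at +y; origin under its foot. Leave alone.
- jar_right: Loose blue jar with green lid, 48 mm across, 65 mm high, on the slab's near corner at -y; origin under its foot. Leave alone.
- cup: Loose white cup, 72 mm across, 90 mm high, on the table on the other side from the scraper. Leave alone.
- bowl_c: Loose blue bowl, 100 mm across, 50 mm high, near the robot. Leave alone.
- vase: Loose white vase, 72 mm across, 85 mm high, near the robot. Leave alone.
- shard0: Loose flat peach-coloured pottery shard with a brown glaze patch, 64 (x) x 40 x 12 mm thick, 35 g; origin at the centre of its underside. It starts in the far +y part of the slab.
- shard1: Loose flat peach-coloured pottery shard with a brown glaze patch, 64 (x) x 40 x 12 mm thick, 35 g; origin at the centre of its underside. It starts in the far -y part of the slab.
- shard2: Loose flat peach-coloured pottery shard with a brown glaze patch, 64 (x) x 40 x 12 mm thick, 35 g; origin at the centre of its underside. It starts near the slab's edge towards the robot, between the former and the jar.
Not all that is in view belongs to the job. Of the things like the scraper, leave any that is pink, white or yellow; of the rest the smaller one is meant.

How it is judged:
On the way, in this order (a step that is already met when the one before it is completed fails the run):
1. the hold-down arm is swung up (joint past 1.45 rad) (value of joint presser above 1.45 rad), for 0.2 s.
2. all three shards lie in the blue scrap tray (x of shard0 in the frame of scrap_tray between -0.1 and 0.1 m and y of shard0 in the frame of scrap_tray between -0.065 and 0.065 m and z of each of shard0, shard1, shard2 in the frame of scrap_tray below 0.048 m and x of shard1 in the frame of scrap_tray between -0.1 and 0.1 m and y of shard1 in the frame of scrap_tray between -0.065 and 0.065 m and x of shard2 in the frame of scrap_tray between -0.1 and 0.1 m and y of shard2 in the frame of scrap_tray between -0.065 and 0.065 m), for 0.2 s.
At the end, for the whole second after the job is handed in: The three shards rest in the blue scrap tray (origins within its outline, under 48 mm above its underside), the arm is up past 1.45 rad, the scraper stands upright (within 0.1 rad) and still on the bare table (underside below 4 mm), pots and jars within 20 mm of their start (all of step 2 and value of joint presser above 1.45 rad and height (world z) of scraper below 0.004 m and angle between scraper's own z axis and vertical below 0.1 rad and linear speed of each of scraper, shard0, shard1, shard2 below 0.02 m/s and distance of each of former_left, jar_right, cup, bowl_c, vase from where it was at the start of the episode below 0.02 m); the robot touches nothing.
It fails at once if a shard is touched by the gripper or arm with more than 0.5 N (contact force between any of the fingers, the arm and shard0 above 0.5 N or contact force between any of the fingers, the arm and shard1 above 0.5 N or contact force between any of the fingers, the arm and shard2 above 0.5 N).
It fails at once if a pot or jar is moved by more than 20 mm or tipped over (distance of any of former_left, jar_right, cup, bowl_c, vase from where it was at the start of the episode above 0.02 m or angle between any of former_left, jar_right, cup, bowl_c, vase's own z axis and vertical above 0.5 rad).
It also fails if it takes over 72 s, if anything falls off the work surface, if the arm or the gripper's body presses on something with over 40 N, if the wrist force passes 120 N, or if a joint passes its speed limit or range.

## Working session

There is one attempt and no reset: what is moved stays moved. The work goes in short steps, Python scripts to look and compute and a tool call to move; the robot and the scene stay as the last step left them, time stands still between calls to the robot, and variables do not carry over. Pictures are saved under pics/ and viewed, at most 10 in all, crops included, and the job is handed in when it is done.

Besides the shell and the picture viewer there is one more tool, called as name(argument=value, ...) on one line, values as JSON. send_rows: Moves the arm, as the interface text tells. Its arguments: {"type":"object","properties":{"commands":{"type":"array"}},"required":["commands"]}

```bash
mkdir -p pics; cat > h.py <<'E'
import numpy as np, cv2
from station import manip
def cap(n,tag):
    c=manip.capture(n); np.savez(f'{tag}.npz',**c); cv2.imwrite(f'pics/{tag}.png',c['image'][:,:,::-1]); return c
def world(c,u,v,z=None):
    K=c['camera_matrix'];p=cv2.undistortPoints(np.array([[[u,v]]],float),K,c['D'])[0,0]
    r=np.array([p[0],p[1],1.]);R=c['R'];o=-R.T@c['t'];d=R.T@r
    s=c['z_map'][int(round(v)),int(round(u))] if z is None else (z-o[2])/d[2]
    return o+s*d
def cloud(c):
    h,w=c['z_map'].shape;u,v=np.meshgrid(np.arange(w),np.arange(h))
    p=cv2.undistortPoints(np.stack([u,v],-1).reshape(-1,1,2).astype(float),c['camera_matrix'],c['D'])[:,0]
    X=np.c_[p,np.ones(len(p))]*c['z_map'].reshape(-1,1)
    return ((X-c['t'])@c['R']).reshape(h,w,3)
E
python3 - <<'E'
from h import *
for n in('top','scene'):
    c=cap(n,n+'0'); print(n,-c['R'].T@c['t'],c['R'][2])
print(manip.observe())
E
```

```text
top [0.34380785 0.06689983 1.61381244] [ 0.10129736 -0.00502045 -0.99484353]
scene [ 1.14623357 -0.10699722  0.99165577] [-0.59138799  0.14064791 -0.79402671]
{'t': 0.1, 'q': array([ 1.22038484e+00,  4.91453661e-01,  1.55938123e+00, -2.81592498e-05,
        1.09171203e+00, -1.05585525e-01]), 'joint_velocities': array([-0.00194452, -0.00108299, -0.00020396,  0.00090368,  0.00151245,
        0.00101766]), 'joint_torque': array([ 3.30599461e-03, -6.13622403e+01, -2.58602840e+01,  6.94146962e-02,
        4.70603071e-02, -6.92888852e-05]), 'tcp_pos': array([0.15139344, 0.6061643 , 0.21415104]), 'tcp_rot': array([ 1.22101023e-01,  9.92517563e-01, -4.67609469e-04, -9.56776240e-05]), 'wrist_force': array([ 0.13607838,  0.29921574, -0.38360416]), 'torque': array([-0.01046787,  0.00609423,  0.02801184]), 'grip_force': 0.0, 'grip_width': 0.09520325169949377}
```

View pics/top0.png

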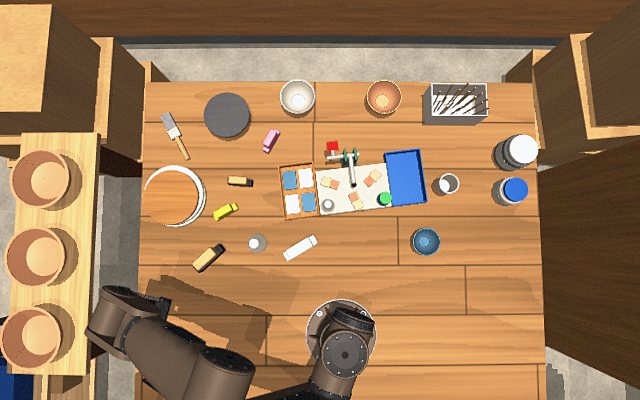

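View pics/scene0.png

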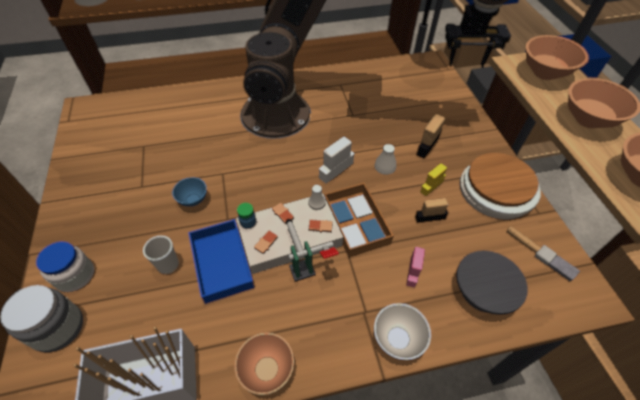

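The top view shows the slab around (353,188), the blue tray at its -y end (405,177), and the red pedal at (332,146). The candidate scraper, the smaller black and wood one, is at (240,181), with the larger one at (208,258). I'll enlarge and measure.

```bash
python3 - <<'E'
from h import *
c=dict(np.load('top0.npz')); P=cloud(c)
im=c['image'][:,:,::-1]
cv2.imwrite('pics/crop1.png',cv2.resize(im[130:230,270:430],None,fx=5,fy=5,interpolation=cv2.INTER_CUBIC))
def stat(n,m):
    q=P[m]; r=cv2.minAreaRect((q[:,:2]*1000).astype(np.float32)); print(n,len(q),q.mean(0).round(4),'rect',np.round(r[0],1),np.round(r[1],1),round(r[2],1),'z',np.percentile(q[:,2],[5,50,95]).round(4))
h,w=P.shape[:2];U,V=np.meshgrid(np.arange(w),np.arange(h))
hsv=cv2.cvtColor(im,cv2.COLOR_BGR2HSV)
box=lambda a,b,x,y:(U>=a)&(U<b)&(V>=x)&(V<y)
Z=P[...,2]
stat('scr',box(222,258,168,194)&(Z>.015))
stat('scr grip',box(222,258,168,194)&(Z>.065))
stat('scr2',box(185,232,238,278)&(Z>.015))
b=box(380,432,145,212)&(hsv[...,0]>105)&(hsv[...,0]<128)&(hsv[...,1]>150)
stat('blue',b); stat('bluerim',b&(Z>.036))
stat('wood',box(276,320,160,222)&(Z>.036)&(Z<.048))
stat('slab',box(312,396,160,218)&(Z>.044)&(Z<.056)&(hsv[...,1]<60))
stat('slabtop',box(312,396,160,218)&(Z>.044)&(Z<.056)&~b)
stat('red',box(322,342,138,156)&((hsv[...,0]<6)|(hsv[...,0]>174))&(hsv[...,1]>180))
stat('green',box(326,362,145,170)&(hsv[...,0]>60)&(hsv[...,0]<90)&(hsv[...,1]>80))
for n,k in dict(former=(320,336,196,213),jar=(376,394,190,208),cup=(436,462,170,197),bowl=(408,444,225,258),vase=(245,270,232,254)).items(): stat(n,box(*k)&(Z>(.07 if n in('former','jar') else .02)))
E
```

```text
scr 212 [0.5513 0.3647 0.079 ] rect [473.2 231.8] [415.2  57.3] 59.7 z [0.0244 0.0759 0.0844]
scr grip 141 [0.5522 0.3676 0.1001] rect [468.1 226.7] [401.9  48.7] 59.0 z [0.0724 0.0787 0.0847]
scr2 448 [0.2812 0.458  0.1195] rect [321.6 305.4] [ 81.  472.2] 15.0 z [0.0285 0.1038 0.1122]
blue 1902 [ 0.5733 -0.242   0.018 ] rect [ 525. -112.] [218.  460.2] 20.0 z [-0.0023  0.0045  0.0437]
bluerim 185 [ 0.5422 -0.2232  0.1373] rect [ 522.2 -105.3] [216.4 446.2] 20.1 z [0.0378 0.0438 1.6138]
wood 213 [0.5351 0.1469 0.0436] rect [525.3 147.9] [201.5 147. ] 6.8 z [0.0385 0.0439 0.0475]
slab 2000 [ 0.5307 -0.0431  0.0496] rect [539.1 -42.2] [181. 259.] 7.2 z [0.045  0.0496 0.0545]
slabtop 2120 [ 0.5312 -0.0404  0.0496] rect [535.  -34.4] [193.7 289.5] 3.1 z [0.0449 0.0496 0.0545]
red 95 [0.6686 0.0346 0.1225] rect [668.3  34.6] [25.7 38.3] 7.9 z [0.1145 0.1223 0.1317]
green 76 [ 0.6339 -0.0278  0.097 ] rect [640.5 -28.1] [41.  44.8] 6.3 z [0.0454 0.1083 0.116 ]
former 102 [0.4631 0.0513 0.114 ] rect [415.1  52.4] [142.3  39. ] 0.5 z [0.0713 0.1065 0.1235]
jar 157 [ 0.4842 -0.1431  0.1376] rect [413.7 -56.5] [ 45.5 280. ] 38.8 z [0.0826 0.1141 0.1207]
cup 272 [ 0.5439 -0.3814  0.0812] rect [ 443.4 -177.5] [ 69.7 526.5] 26.1 z [0.0245 0.0679 0.0926]
bowl 337 [ 0.3367 -0.3093  0.0557] rect [ 337.7 -144.9] [423.6  93.2] 89.8 z [0.0214 0.0364 0.0526]
vase 254 [0.3316 0.3007 0.0788] rect [331.3 204.2] [274.5  61.6] 89.9 z [0.0237 0.0483 0.0887]
```

View pics/crop1.png

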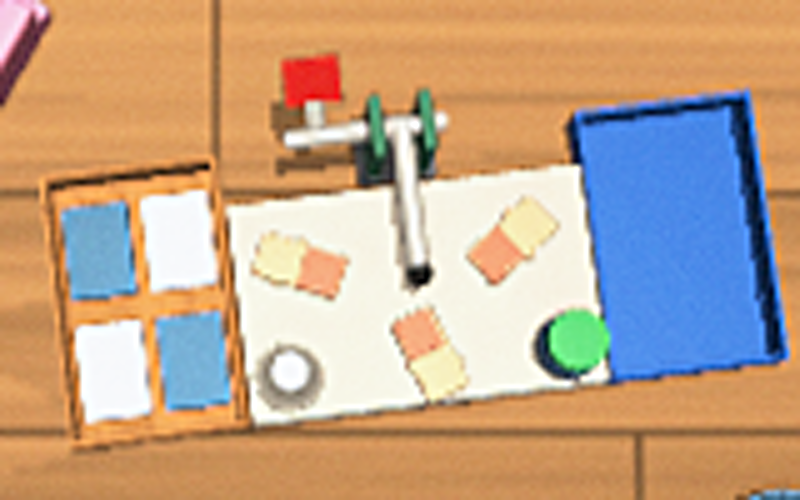

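```bash
cat > m.py <<'E'
from h import *
c=dict(np.load('top0.npz')); s=dict(np.load('scene0.npz'))
cr=lambda x,y,z:world(c,(x-2)/5+270,(y-2)/5+130,z)
C=np.array([cr(*p,.05)[:2] for p in [(228,208),(580,167),(610,380),(252,425)]])
ctr=C.mean(0); ax=(C[0]+C[1]-C[2]-C[3]);ay=(C[0]+C[3]-C[1]-C[2])
print('slab',C.round(4).tolist(),ctr,np.linalg.norm(ax)/2,np.linalg.norm(ay)/2)
yaw=np.arctan2(*ax[::-1]); yaw2=np.arctan2(-ay[0],ay[1]); print('yaw',yaw,yaw2)
yaw=(yaw*160+yaw2*260)/420
R=np.array([[np.cos(yaw),-np.sin(yaw)],[np.sin(yaw),np.cos(yaw)]])
def report(name,c):
    P=cloud(c); ok=c['z_map']>0; Z=P[...,2]
    S=(P[...,:2]-ctr)@R
    hsv=cv2.cvtColor(c['image'],cv2.COLOR_RGB2HSV)
    H,Sa,V=[hsv[...,i] for i in range(3)]
    def st(n,m):
        q=P[m&ok]
        if len(q)<5: print(n,len(q));return
        r=cv2.minAreaRect((q[:,:2]*1000).astype(np.float32)); b=(cv2.boxPoints(r)/1000-ctr)@R*1000
        print(name,n,len(q),'ctr',np.round(r[0],1),np.round(r[1],1),round(r[2],1),'z',np.percentile(q[:,2],[5,50,95]).round(4),'slabfr',np.round(b.mean(0),1),'rng',b.min(0).round(),b.max(0).round())
    on=lambda x0,x1,y0,y1:(S[...,0]>x0)&(S[...,0]<x1)&(S[...,1]>y0)&(S[...,1]<y1)
    scr=np.hypot(P[...,0]-.54,P[...,1]-.36)<.08
    st('scr',scr&(Z>.012)); st('scrtop',scr&(Z>.06)&(H<30)&(Sa>60))
    peach=(Sa>55)&(H<35)&(Z>.05)&(Z<.075)
    st('sh0',on(0,75,20,125)&peach);st('sh1',on(0,75,-125,-25)&peach);st('sh2',on(-85,15,-45,40)&peach)
    st('former',on(-85,-10,60,140)&(Z>.075)); st('jar',on(-85,-10,-140,-60)&(Z>.075))
    st('blue',on(-130,130,-290,-128)&(H>105)&(H<128)&(Sa>150))
    st('red',on(100,220,20,100)&((H<6)|(H>174))&(Sa>150)&(Z>.05))
    st('head',on(80,150,-40,40)&(H>55)&(H<95)&(Sa>60))
    st('bowl',(np.hypot(P[...,0]-.335,P[...,1]+.31)<.09)&(Z>.02))
    st('vase',(np.hypot(P[...,0]-.33,P[...,1]-.30)<.07)&(Z>.02))
    st('cup',(np.hypot(P[...,0]-.54,P[...,1]+.39)<.07)&(Z>.02))
    st('yel',(H>26)&(H<34)&(Sa>200)&(Z>.01)&(abs(P[...,1]-.4)<.15))
if __name__=='__main__':
    report('top',c); report('scene',s); print('ctr',ctr,'yaw',yaw)
E
python3 m.py
```

```text
slab [[0.5895, 0.0937], [0.6202, -0.163], [0.4644, -0.1825], [0.4317, 0.076]] [ 0.52646725 -0.04396094] 0.1579023992086405 0.259532454914813
yaw 0.1181997530294897 0.12226494796165514
top scr 226 ctr [516.6 371.9] [103.4  89.8] 1.9 z [0.0187 0.0751 0.0837] slabfr [ 40.2 414. ] rng [-15. 365.] [ 96. 463.]
top scrtop 143 ctr [555.9 372.6] [64.1 26.6] 86.1 z [0.0695 0.0783 0.0845] slabfr [ 79.4 410. ] rng [ 60. 376.] [ 98. 444.]
sh0 0
sh1 0
top sh2 6728 ctr [540.6  71.6] [1226. 2403.] 1.2 z [0.0518 0.0605 0.0729] slabfr [ 27.9 113. ] rng [ -702. -1144.] [ 758. 1370.]
former 0
jar 0
blue 0
red 0
head 0
top bowl 333 ctr [ 337.1 -306.6] [100.2  93.2] 89.8 z [0.0214 0.0362 0.0521] slabfr [-219.6 -237.9] rng [-272. -293.] [-167. -182.]
top vase 250 ctr [331.1 308.1] [61.7 62.5] 31.2 z [0.0237 0.0479 0.0869] slabfr [-151.5  373. ] rng [-192.  332.] [-111.  414.]
top cup 269 ctr [ 543.9 -380.7] [70.3 69.4] 84.5 z [0.0244 0.0677 0.0919] slabfr [ -23.3 -336.4] rng [ -65. -378.] [  18. -295.]
yel 4
scene scr 596 ctr [516.8 373.4] [ 90.5 108.3] 86.1 z [0.0158 0.0502 0.0802] slabfr [ 40.7 415.5] rng [-21. 361.] [102. 470.]
scene scrtop 247 ctr [555.7 370.2] [64.3 28.9] 86.8 z [0.0633 0.0773 0.0809] slabfr [ 78.9 407.6] rng [ 59. 373.] [ 99. 442.]
sh0 0
sh1 0
scene sh2 6941 ctr [226.1 135.8] [2070.3 1484.4] 82.1 z [0.0523 0.0595 0.0718] slabfr [-276.6  214.7] rng [-1259.  -976.] [ 706. 1405.]
former 0
jar 0
blue 0
red 0
head 0
scene bowl 526 ctr [ 336.4 -305.3] [100.1  97.5] 37.0 z [0.0216 0.0389 0.0504] slabfr [-220.2 -236.5] rng [-288. -304.] [-152. -169.]
scene vase 358 ctr [337.  304.4] [60.4 53.1] 75.3 z [0.024  0.0486 0.0846] slabfr [-146.1  368.6] rng [-182.  331.] [-110.  406.]
scene cup 832 ctr [ 543.4 -381.9] [69.7 70. ] 86.4 z [0.0263 0.0638 0.0897] slabfr [ -23.9 -337.5] rng [ -65. -378.] [  17. -297.]
yel 0
ctr [ 0.52646725 -0.04396094] yaw 0.12071630227321115
```

```bash
sed -i 's/S=(P\[...,:2\]-ctr)@R/S=(P[...,:2]-ctr)@R*1000/; s/<.08$/<.055/; s/P\[...,0\]-.54,P\[...,1\]-.36/P[...,0]-.556,P[...,1]-.371/' m.py; python3 m.py | grep -v -e bowl -e vase -e cup
```

```text
slab [[0.5895, 0.0937], [0.6202, -0.163], [0.4644, -0.1825], [0.4317, 0.076]] [ 0.52646725 -0.04396094] 0.1579023992086405 0.259532454914813
yaw 0.1181997530294897 0.12226494796165514
top scr 215 ctr [555.9 373.4] [90.6 26.6] 86.1 z [0.0189 0.0759 0.0838] slabfr [ 79.5 410.8] rng [ 58. 364.] [101. 458.]
top scrtop 143 ctr [555.9 372.6] [64.1 26.6] 86.1 z [0.0695 0.0783 0.0845] slabfr [ 79.4 410. ] rng [ 60. 376.] [ 98. 444.]
top sh0 145 ctr [547.2  42.3] [63.9 34.5] 74.2 z [0.0542 0.0616 0.0675] slabfr [30.9 83.2] rng [ 3. 47.] [ 59. 119.]
top sh1 158 ctr [ 565.  -111.1] [33.3 64.6] 44.6 z [0.0551 0.0612 0.0668] slabfr [ 30.1 -71.3] rng [  -3. -107.] [ 63. -36.]
top sh2 138 ctr [495.2 -69.8] [63.9 84.2] 34.8 z [0.0538 0.062  0.0672] slabfr [-34.2 -21.9] rng [-82. -74.] [14. 30.]
top former 83 ctr [464.2  51.1] [28.6 35.5] 0.2 z [0.0767 0.1154 0.1234] slabfr [-50.4 101.8] rng [-67.  83.] [-34. 121.]
top jar 151 ctr [ 488.5 -149.8] [42.2 42.9] 86.9 z [0.0834 0.1141 0.1201] slabfr [ -50.4 -100.5] rng [ -75. -125.] [-26. -76.]
top blue 1889 ctr [ 575.6 -242.1] [205.7 140.6] 7.7 z [-0.002
[... 928 characters left out ...]
. 29.]
scene former 176 ctr [469.8  48.3] [30.6 28.9] 36.6 z [0.077  0.1037 0.1201] slabfr [-45.2  98.4] rng [-66.  78.] [-25. 119.]
scene jar 323 ctr [ 491.2 -150.4] [44.2 44.1] 64.9 z [0.0784 0.1112 0.1159] slabfr [ -47.8 -101.4] rng [ -78. -132.] [-17. -71.]
scene blue 3431 ctr [ 573.3 -236.6] [202.1 125.6] 6.9 z [0.0003 0.0039 0.0417] slabfr [  23.3 -196.9] rng [ -78. -260.] [ 124. -134.]
scene red 118 ctr [670.5  33.6] [28.1 39.2] 7.8 z [0.1155 0.126  0.1319] slabfr [152.3  59.7] rng [138.  40.] [167.  80.]
scene head 240 ctr [646.7 -30.6] [38.  44.2] 7.8 z [0.0258 0.0816 0.1128] slabfr [120.9  -1.2] rng [102. -24.] [140.  21.]
yel 0
ctr [ 0.52646725 -0.04396094] yaw 0.12071630227321115
```

```bash
cat > g.py <<'E'
from h import *
from scipy.spatial.transform import Rotation as Ro
ctr=np.array([.5275,-.043]); yaw=.122
R=np.array([[np.cos(yaw),-np.sin(yaw)],[np.sin(yaw),np.cos(yaw)]])
def W(x,y): return ctr+R@np.array([x,y])/1000   # slab mm -> world
def S(p): return (np.asarray(p)[:2]-ctr)@R*1000
def state():
    o=manip.observe();M=Ro.from_quat(o['tcp_rot']).as_matrix();return o,M
def show():
    o,M=state();print('t',round(o['t'],2),'tcp',o['tcp_pos'].round(4),'slab',S(o['tcp_pos']).round(1),'toolY deg',np.degrees(np.arctan2(M[1,1],M[0,1])).round(2),'F',o['wrist_force'].round(1),'w',round(o['grip_width'],4),'gf',round(o['grip_force'],1),'q',o['q'].round(2),'zx',M[:2,2].round(3))
def go(p,z,ang=None,last=None):  # ang: toolY heading rad wanted; move is after the turn
    o,M=state(); q=np.r_[p,z]
    if ang is not None:
        d=ang-np.arctan2(M[1,1],M[0,1]); d=(d+np.pi/2)%np.pi-np.pi/2
        print('az total units',-d/.1); M=Ro.from_rotvec([0,0,d]).as_matrix()@M
    print('shift units',((q-(o['tcp_pos'] if last is None else last))@M/.04).round(3))
E
python3 -c "
from g import *
show(); print(W(133,66)); go(W(130,66),.215,yaw)"
```

```text
t 0.1 tcp [0.1514 0.6062 0.2142] slab [-294.3  690.1] toolY deg 75.97 F [ 0.1  0.3 -0.4] w 0.0952 gf 0.0 q [ 1.22  0.49  1.56 -0.    1.09 -0.11] zx [-0.    -0.001]
[0.6514794  0.03869522]
az total units 12.039833944320021
shift units [-15.603  10.608  -0.032]
```

send_rows(commands=[{"az":1,"gripper":-1},{"az":1,"gripper":-1},{"az":1,"gripper":-1},{"az":1,"gripper":-1},{"az":1,"gripper":-1},{"az":1,"gripper":-1},{"az":1,"gripper":-1},{"az":1,"gripper":-1},{"az":1,"gripper":-1},{"az":1,"gripper":-1},{"az":1,"gripper":-1},{"az":1,"gripper":-1}])

```text
$.commands[0]: bad value
```

send_rows(commands=[{"ax":0,"ay":0,"az":1,"x":0,"y":0,"z":0,"gripper":-1},{"ax":0,"ay":0,"az":1,"x":0,"y":0,"z":0,"gripper":-1},{"ax":0,"ay":0,"az":1,"x":0,"y":0,"z":0,"gripper":-1},{"ax":0,"ay":0,"az":1,"x":0,"y":0,"z":0,"gripper":-1},{"ax":0,"ay":0,"az":1,"x":0,"y":0,"z":0,"gripper":-1},{"ax":0,"ay":0,"az":1,"x":0,"y":0,"z":0,"gripper":-1},{"ax":0,"ay":0,"az":1,"x":0,"y":0,"z":0,"gripper":-1},{"ax":0,"ay":0,"az":1,"x":0,"y":0,"z":0,"gripper":-1},{"ax":0,"ay":0,"az":1,"x":0,"y":0,"z":0,"gripper":-1},{"ax":0,"ay":0,"az":1,"x":0,"y":0,"z":0,"gripper":-1},{"ax":0,"ay":0,"az":1,"x":0,"y":0,"z":0,"gripper":-1},{"ax":0,"ay":0,"az":1,"x":0,"y":0,"z":0,"gripper":-1}])

```text
t: 1.1
tcp_pos: [0.1514, 0.6062, 0.2143]
tcp_rot: [0.663, 0.749, -0.0, 0.0]
wrist_force: [-0.1, -0.3, 0.1]
grip_width: 0.0206
grip_force: 0.0
```

```bash
python3 -c "
from g import *
show(); go(W(130,66),.215,yaw)"
```

```text
t 1.1 tcp [0.1514 0.6062 0.2143] slab [-294.3  690.2] toolY deg 6.94 F [-0.1 -0.3  0.1] w 0.0206 gf 0.0 q [1.22 0.49 1.56 0.   1.09 1.1 ] zx [-0.    -0.001]
az total units -0.009563243644903352
shift units [-1.5604e+01  1.0607e+01 -1.2000e-02]
```

send_rows(commands=[{"ax":0,"ay":0,"az":0,"x":-0.78,"y":0.53,"z":0,"gripper":-1},{"ax":0,"ay":0,"az":0,"x":-0.78,"y":0.53,"z":0,"gripper":-1},{"ax":0,"ay":0,"az":0,"x":-0.78,"y":0.53,"z":0,"gripper":-1},{"ax":0,"ay":0,"az":0,"x":-0.78,"y":0.53,"z":0,"gripper":-1},{"ax":0,"ay":0,"az":0,"x":-0.78,"y":0.53,"z":0,"gripper":-1},{"ax":0,"ay":0,"az":0,"x":-0.78,"y":0.53,"z":0,"gripper":-1},{"ax":0,"ay":0,"az":0,"x":-0.78,"y":0.53,"z":0,"gripper":-1},{"ax":0,"ay":0,"az":0,"x":-0.78,"y":0.53,"z":0,"gripper":-1},{"ax":0,"ay":0,"az":0,"x":-0.78,"y":0.53,"z":0,"gripper":-1},{"ax":0,"ay":0,"az":0,"x":-0.78,"y":0.53,"z":0,"gripper":-1},{"ax":0,"ay":0,"az":0,"x":-0.78,"y":0.53,"z":0,"gripper":-1},{"ax":0,"ay":0,"az":0,"x":-0.78,"y":0.53,"z":0,"gripper":-1},{"ax":0,"ay":0,"az":0,"x":-0.78,"y":0.53,"z":0,"gripper":-1},{"ax":0,"ay":0,"az":0,"x":-0.78,"y":0.53,"z":0,"gripper":-1},{"ax":0,"ay":0,"az":0,"x":-0.78,"y":0.53,"z":0,"gripper":-1},{"ax":0,"ay":0,"az":0,"x":-0.78,"y":0.53,"z":0,"gripper":-1},{"ax":0,"ay":0,"az":0,"x":-0.78,"y":0.53,"z":0,"gripper":-1},{"ax":0,"ay":0,"az":0,"x":-0.78,"y":0.53,"z":0,"gripper":-1},{"ax":0,"ay":0,"az":0,"x":-0.78,"y":0.53,"z":0,"gripper":-1},{"ax":0,"ay":0,"az":0,"x":-0.78,"y":0.53,"z":0,"gripper":-1}])

```text
t: 2.77
tcp_pos: [0.6514, 0.0389, 0.2143]
tcp_rot: [0.661, 0.75, -0.0, -0.0]
wrist_force: [0.0, 0.2, 0.1]
grip_width: 0.0003
grip_force: 0.0
```

```bash
python3 -c "
from g import *
show(); go(W(130,66),.150,yaw)"
```

```text
t 2.77 tcp [0.6514 0.0389 0.2143] slab [132.9  66.2] toolY deg 7.21 F [0.  0.2 0.1] w 0.0003 gf 0.0 q [-0.04  0.53  1.49  0.    1.12 -0.17] zx [-0.001  0.   ]
az total units 0.03823796992186379
shift units [-0.006 -0.072  1.607]
```

send_rows(commands=[{"ax":0,"ay":0,"az":0,"x":0,"y":0,"z":1,"gripper":-1},{"ax":0,"ay":0,"az":0,"x":0,"y":0,"z":0.9,"gripper":-1},{"ax":0,"ay":0,"az":0,"x":0,"y":0,"z":0.1,"gripper":-1},{"ax":0,"ay":0,"az":0,"x":0,"y":0.11,"z":0.2,"gripper":-1},{"ax":0,"ay":0,"az":0,"x":0,"y":0.11,"z":0.2,"gripper":-1},{"ax":0,"ay":0,"az":0,"x":0,"y":0.06,"z":0.14,"gripper":-1},{"ax":0,"ay":0,"az":0,"x":0,"y":0.06,"z":0.14,"gripper":-1}])

```text
t: 3.35
tcp_pos: [0.666, 0.0428, 0.1096]
tcp_rot: [0.661, 0.75, 0.002, 0.002]
wrist_force: [0.2, -0.8, 5.9]
grip_width: 0.0006
grip_force: 2.8
```

```bash
python3 -c "
from g import *
show()"
```

```text
t 3.35 tcp [0.666  0.0428 0.1096] slab [147.9  68.3] toolY deg 7.26 F [ 0.2 -0.8  5.9] w 0.0006 gf 2.8 q [-0.03  0.66  1.55  0.    0.93 -0.16] zx [ 0.005 -0.   ]
```

send_rows(commands=[{"ax":0,"ay":0,"az":0,"x":0,"y":0.03,"z":0.17,"gripper":-1},{"ax":0,"ay":0,"az":0,"x":0,"y":0.03,"z":0.17,"gripper":-1},{"ax":0,"ay":0,"az":0,"x":0,"y":0,"z":0.15,"gripper":-1},{"ax":0,"ay":0,"az":0,"x":0,"y":0,"z":0.15,"gripper":-1},{"ax":0,"ay":0,"az":0,"x":0,"y":0,"z":0.15,"gripper":-1},{"ax":0,"ay":0,"az":0,"x":0,"y":0,"z":0.15,"gripper":-1},{"ax":0,"ay":0,"az":0,"x":0,"y":0,"z":0,"gripper":-1}])

```text
t: 3.93
tcp_pos: [0.6677, 0.0431, 0.0711]
tcp_rot: [0.661, 0.75, 0.001, 0.001]
wrist_force: [1.5, 0.5, 0.2]
grip_width: 0.0004
grip_force: 0.6
```

```bash
python3 -c "
from g import *
show()"
```

```text
t 3.93 tcp [0.6677 0.0431 0.0711] slab [149.6  68.4] toolY deg 7.26 F [1.5 0.5 0.2] w 0.0004 gf 0.6 q [-0.03  0.71  1.57  0.    0.86 -0.16] zx [0.003 0.   ]
```

send_rows(commands=[{"ax":0,"ay":0,"az":0,"x":0,"y":0,"z":0.06,"gripper":-1},{"ax":0,"ay":0,"az":0,"x":0,"y":0,"z":0.06,"gripper":-1},{"ax":0,"ay":0,"az":0,"x":0,"y":0,"z":0,"gripper":-1}])

```text
t: 4.18
tcp_pos: [0.6671, 0.0428, 0.0657]
tcp_rot: [0.661, 0.75, 0.001, 0.001]
wrist_force: [2.3, -0.4, 5.2]
grip_width: 0.0003
grip_force: 2.4
```

```bash
python3 -c "
from g import *
show(); c=cap('scene','scene1'); im=c['image'][200:320,180:420,::-1]; cv2.imwrite('pics/crop2.png',cv2.resize(im,None,fx=3,fy=3,interpolation=cv2.INTER_CUBIC))"
```

```text
t 4.18 tcp [0.6671 0.0428 0.0657] slab [149.   68.2] toolY deg 7.23 F [ 2.3 -0.4  5.2] w 0.0003 gf 2.4 q [-0.03  0.71  1.58  0.    0.85 -0.16] zx [0.002 0.   ]
```

View pics/crop2.png

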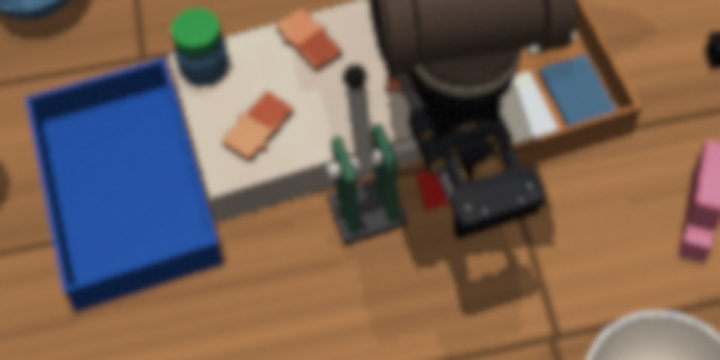

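The crop shows the arm raised, with its ball at (353,75) in the crop, and the pedal down at (432,190). I'll check the ball's height.

```bash
python3 -c "
from g import *
c=dict(np.load('scene1.npz'))
for u,v in((297,224),(298,225),(298,226)):
    p=world(c,u,v);print(S(p).round(1),p[2].round(4))
go(W(149,68),.215); 
go(np.array([.5559,.3715]),.2,np.radians(-3.6),np.r_[W(149,68),.215])"
```

```text
[102.8  -3.7] 0.2088
[104.8  -2. ] 0.2067
[105.5  -2.4] 0.2036
shift units [-0.006  0.007 -3.732]
az total units 1.8897120202412077
shift units [ 8.031 -3.292  0.368]
```

send_rows(commands=[{"ax":0,"ay":0,"az":0,"x":0,"y":0,"z":-0.7,"gripper":-1},{"ax":0,"ay":0,"az":0,"x":0,"y":0,"z":-1,"gripper":-1},{"ax":0,"ay":0,"az":0,"x":0,"y":0,"z":-1,"gripper":-1},{"ax":0,"ay":0,"az":0,"x":0,"y":0,"z":-1,"gripper":-1},{"ax":0,"ay":0,"az":0.945,"x":0,"y":0,"z":0,"gripper":-1},{"ax":0,"ay":0,"az":0.945,"x":0,"y":0,"z":0,"gripper":-1},{"ax":0,"ay":0,"az":0,"x":0.8,"y":-0.33,"z":0,"gripper":-1},{"ax":0,"ay":0,"az":0,"x":0.8,"y":-0.33,"z":0,"gripper":1},{"ax":0,"ay":0,"az":0,"x":0.8,"y":-0.33,"z":0,"gripper":1},{"ax":0,"ay":0,"az":0,"x":0.8,"y":-0.33,"z":0,"gripper":1},{"ax":0,"ay":0,"az":0,"x":0.8,"y":-0.33,"z":0,"gripper":1},{"ax":0,"ay":0,"az":0,"x":0.8,"y":-0.33,"z":0,"gripper":1},{"ax":0,"ay":0,"az":0,"x":0.8,"y":-0.33,"z":0,"gripper":1},{"ax":0,"ay":0,"az":0,"x":0.8,"y":-0.33,"z":0,"gripper":1},{"ax":0,"ay":0,"az":0,"x":0.8,"y":-0.33,"z":0,"gripper":1},{"ax":0,"ay":0,"az":0,"x":0.8,"y":-0.33,"z":0,"gripper":1},{"ax":0,"ay":0,"az":0,"x":0,"y":0,"z":0,"gripper":1},{"ax":0,"ay":0,"az":0,"x":0,"y":0,"z":0,"gripper":1}])

```text
t: 5.73
tcp_pos: [0.5536, 0.3718, 0.2126]
tcp_rot: [0.728, 0.686, -0.001, -0.0]
wrist_force: [0.2, -0.0, 0.9]
grip_width: 0.0681
grip_force: 0.0
```

```bash
python3 -c "
from g import *
show(); go(np.array([.5558,.3715]),.04,np.radians(-3.6)); c=cap('wrist','wrist1')"
```

```text
t 5.73 tcp [0.5536 0.3718 0.2126] slab [ 76.4 408.5] toolY deg -3.44 F [ 0.2 -0.   0.9] w 0.0681 gf 0.0 q [ 0.49  0.55  1.45 -0.    1.14  0.55] zx [-0.001 -0.001]
az total units 0.02756357554143607
shift units [-0.     0.059  4.314]
```

View pics/wrist1.png

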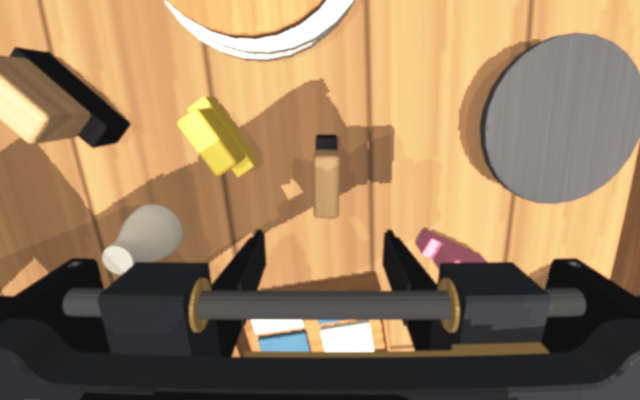

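The wrist view shows the scraper at (327,180), centred between the fingers at (255,250) and (395,250) and aligned with them. I'll descend and grip.

send_rows(commands=[{"ax":0,"ay":0,"az":0,"x":0,"y":0.06,"z":0.8,"gripper":1},{"ax":0,"ay":0,"az":0,"x":0,"y":0,"z":0.8,"gripper":1},{"ax":0,"ay":0,"az":0,"x":0,"y":0,"z":0.8,"gripper":1},{"ax":0,"ay":0,"az":0,"x":0,"y":0,"z":0.8,"gripper":1},{"ax":0,"ay":0,"az":0,"x":0,"y":0,"z":0.8,"gripper":1},{"ax":0,"ay":0,"az":0,"x":0,"y":0,"z":0.31,"gripper":1},{"ax":0,"ay":0,"az":0,"x":0,"y":0,"z":0,"gripper":-1},{"ax":0,"ay":0,"az":0,"x":0,"y":0,"z":0,"gripper":-1},{"ax":0,"ay":0,"az":0,"x":0,"y":0,"z":0,"gripper":-1},{"ax":0,"ay":0,"az":0,"x":0,"y":0,"z":0,"gripper":-1},{"ax":0,"ay":0,"az":0,"x":0,"y":0,"z":0,"gripper":-1},{"ax":0,"ay":0,"az":0,"x":0,"y":0,"z":0,"gripper":-1},{"ax":0,"ay":0,"az":0,"x":0,"y":0,"z":0,"gripper":-1},{"ax":0,"ay":0,"az":0,"x":0,"y":0,"z":0,"gripper":-1},{"ax":0,"ay":0,"az":0,"x":0,"y":0,"z":0,"gripper":-1},{"ax":0,"ay":0,"az":0,"x":0,"y":0,"z":0,"gripper":-1}])

```text
t: 7.12
tcp_pos: [0.5572, 0.3702, 0.0407]
tcp_rot: [0.729, 0.685, 0.0, -0.0]
wrist_force: [-0.0, 0.7, 0.1]
grip_width: 0.0337
grip_force: 0.0
```

```bash
python3 -c "
from g import *
show(); o,M=state(); p=o['tcp_pos']; p=p+np.array([0,0,.13])
go(W(-105,-5),.17,yaw,p)"
```

```text
t 7.12 tcp [0.5572 0.3702 0.0407] slab [ 79.7 406.5] toolY deg -3.61 F [-0.   0.7  0.1] w 0.0337 gf 0.0 q [0.49 0.75 1.59 0.   0.81 0.55] zx [-0.  0.]
az total units -1.8495546046605305
shift units [-10.288  -4.618   0.016]
```

send_rows(commands=[{"ax":0,"ay":0,"az":0,"x":0,"y":0,"z":0,"gripper":-1},{"ax":0,"ay":0,"az":0,"x":0,"y":0,"z":0,"gripper":-1},{"ax":0,"ay":0,"az":0,"x":0,"y":0,"z":0,"gripper":-1},{"ax":0,"ay":0,"az":0,"x":0,"y":0,"z":0,"gripper":-1},{"ax":0,"ay":0,"az":0,"x":0,"y":0,"z":0,"gripper":-1},{"ax":0,"ay":0,"az":0,"x":0,"y":0,"z":0,"gripper":-1}])

```text
t: 7.62
tcp_pos: [0.5571, 0.3702, 0.0406]
tcp_rot: [0.729, 0.684, -0.0, -0.0]
wrist_force: [-0.4, 0.8, -0.4]
grip_width: 0.026
grip_force: 30.0
```

```bash
python3 -c "
from g import *
show(); o,M=state(); p=o['tcp_pos']; p=p+np.array([0,0,.168])
go(W(-105,-5),p[2],yaw,p)"
```

```text
t 7.62 tcp [0.5571 0.3702 0.0406] slab [ 79.7 406.5] toolY deg -3.61 F [-0.4  0.8 -0.4] w 0.026 gf 30.0 q [0.49 0.75 1.59 0.   0.81 0.55] zx [-0.  0.]
az total units -1.849735092541147
shift units [-1.0288e+01 -4.6170e+00  1.0000e-03]
```

send_rows(commands=[{"ax":0,"ay":0,"az":0,"x":0,"y":0,"z":-0.6,"gripper":-1},{"ax":0,"ay":0,"az":0,"x":0,"y":0,"z":-0.9,"gripper":-1},{"ax":0,"ay":0,"az":0,"x":0,"y":0,"z":-0.9,"gripper":-1},{"ax":0,"ay":0,"az":0,"x":0,"y":0,"z":-0.9,"gripper":-1},{"ax":0,"ay":0,"az":0,"x":0,"y":0,"z":-0.9,"gripper":-1},{"ax":0,"ay":0,"az":-0.925,"x":0,"y":0,"z":0,"gripper":-1},{"ax":0,"ay":0,"az":-0.925,"x":0,"y":0,"z":0,"gripper":-1},{"ax":0,"ay":0,"az":0,"x":-0.79,"y":-0.355,"z":0,"gripper":-1},{"ax":0,"ay":0,"az":0,"x":-0.79,"y":-0.355,"z":0,"gripper":-1},{"ax":0,"ay":0,"az":0,"x":-0.79,"y":-0.355,"z":0,"gripper":-1},{"ax":0,"ay":0,"az":0,"x":-0.79,"y":-0.355,"z":0,"gripper":-1},{"ax":0,"ay":0,"az":0,"x":-0.79,"y":-0.355,"z":0,"gripper":-1},{"ax":0,"ay":0,"az":0,"x":-0.79,"y":-0.355,"z":0,"gripper":-1},{"ax":0,"ay":0,"az":0,"x":-0.79,"y":-0.355,"z":0,"gripper":-1},{"ax":0,"ay":0,"az":0,"x":-0.79,"y":-0.355,"z":0,"gripper":-1},{"ax":0,"ay":0,"az":0,"x":-0.79,"y":-0.355,"z":0,"gripper":-1},{"ax":0,"ay":0,"az":0,"x":-0.79,"y":-0.355,"z":0,"gripper":-1},{"ax":0,"ay":0,"az":0,"x":-0.79,"y":-0.355,"z":0,"gripper":-1},{"ax":0,"ay":0,"az":0,"x":-0.79,"y":-0.355,"z":0,"gripper":-1},{"ax":0,"ay":0,"az":0,"x":-0.79,"y":-0.355,"z":0,"gripper":-1}])

```text
t: 9.28
tcp_pos: [0.4231, -0.0614, 0.2087]
tcp_rot: [0.663, 0.749, 0.0, 0.0]
wrist_force: [1.0, -0.3, -1.6]
grip_width: 0.026
grip_force: 30.0
```

```bash
python3 -c "
from g import *
show(); go(W(-105,-5),.0945,yaw);c=cap('wrist','wrist2')"
```

```text
t 9.28 tcp [ 0.4231 -0.0614  0.2087] slab [-105.9   -5.6] toolY deg 7.0 F [ 1.  -0.3 -1.6] w 0.026 gf 30.0 q [-0.3   0.22  2.02  0.    0.9  -0.42] zx [ 0. -0.]
az total units 0.0017451062645301718
shift units [0.015 0.021 2.855]
```

View pics/wrist2.png

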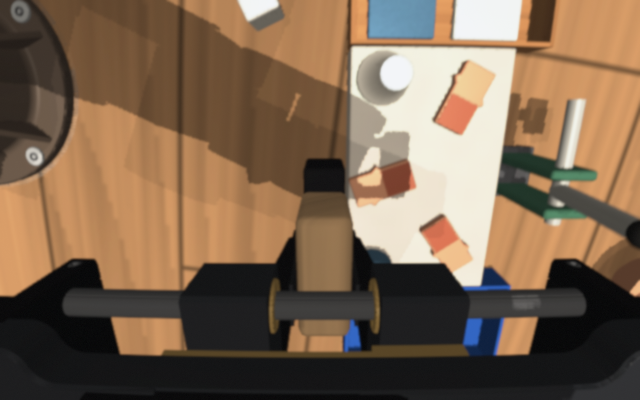

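The wrist view shows shard2 at (382,183) with the blade ahead of the slab edge (350), in line with it.

send_rows(commands=[{"ax":0,"ay":0,"az":0,"x":0,"y":0,"z":0.8,"gripper":-1},{"ax":0,"ay":0,"az":0,"x":0,"y":0,"z":0.8,"gripper":-1},{"ax":0,"ay":0,"az":0,"x":0,"y":0,"z":0.8,"gripper":-1},{"ax":0,"ay":0,"az":0,"x":0,"y":0,"z":0.46,"gripper":-1},{"ax":0,"ay":0,"az":0,"x":0,"y":0,"z":0,"gripper":-1},{"ax":0,"ay":0,"az":0,"x":0,"y":0.19,"z":0,"gripper":-1},{"ax":0,"ay":0,"az":0,"x":0,"y":0.19,"z":0,"gripper":-1},{"ax":0,"ay":0,"az":0,"x":0,"y":0.19,"z":0,"gripper":-1},{"ax":0,"ay":0,"az":0,"x":0,"y":0.19,"z":0,"gripper":-1},{"ax":0,"ay":0,"az":0,"x":0,"y":0.19,"z":0,"gripper":-1},{"ax":0,"ay":0,"az":0,"x":0,"y":0.19,"z":0,"gripper":-1},{"ax":0,"ay":0,"az":0,"x":0,"y":0.19,"z":0,"gripper":-1},{"ax":0,"ay":0,"az":0,"x":0,"y":0.19,"z":0,"gripper":-1},{"ax":0,"ay":0,"az":0,"x":0,"y":0.19,"z":0,"gripper":-1},{"ax":0,"ay":0,"az":0,"x":0,"y":0.19,"z":0,"gripper":-1},{"ax":0,"ay":0,"az":0,"x":0,"y":0.19,"z":0,"gripper":-1}])

```text
t: 10.67
tcp_pos: [0.5076, -0.0498, 0.0942]
tcp_rot: [0.663, 0.749, 0.0, -0.0]
wrist_force: [-0.6, -0.1, -1.3]
grip_width: 0.026
grip_force: 30.0
```

```bash
python3 -c "
from g import *
show(); c=cap('wrist','wrist3')"
```

```text
t 10.67 tcp [ 0.5076 -0.0498  0.0942] slab [-20.5  -4.3] toolY deg 6.99 F [-0.6 -0.1 -1.3] w 0.026 gf 30.0 q [-0.23  0.5   1.96  0.    0.68 -0.35] zx [-0.  0.]
```

View pics/wrist3.png

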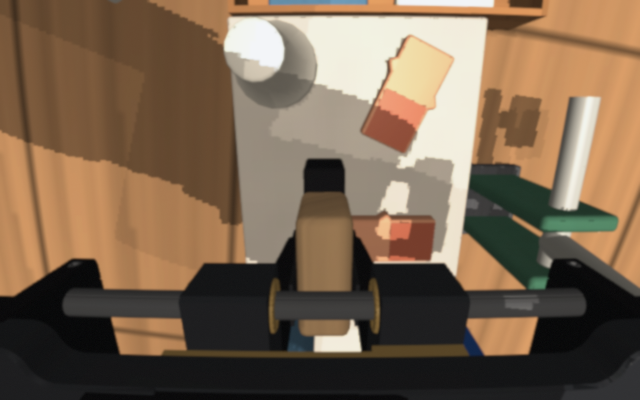

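Shard2 at (392,238) is squared up against the blade and clear of the jar's lane. I'll back off, lift, move to the +y end and turn a quarter.

send_rows(commands=[{"ax":0,"ay":0,"az":0,"x":0,"y":-0.2,"z":0,"gripper":-1},{"ax":0,"ay":0,"az":0,"x":0,"y":0,"z":-0.8,"gripper":-1},{"ax":0,"ay":0,"az":0,"x":0,"y":0,"z":-0.8,"gripper":-1},{"ax":0,"ay":0,"az":0,"x":0,"y":0,"z":-0.8,"gripper":-1},{"ax":0,"ay":0,"az":0,"x":0.7,"y":0.28,"z":0,"gripper":-1},{"ax":0,"ay":0,"az":0,"x":0.7,"y":0.28,"z":0,"gripper":-1},{"ax":0,"ay":0,"az":0,"x":0.7,"y":0.28,"z":0,"gripper":-1},{"ax":0,"ay":0,"az":0,"x":0.7,"y":0.28,"z":0,"gripper":-1},{"ax":0,"ay":0,"az":0,"x":0.7,"y":0.28,"z":0,"gripper":-1},{"ax":0,"ay":0,"az":1,"x":0,"y":0,"z":0,"gripper":-1},{"ax":0,"ay":0,"az":1,"x":0,"y":0,"z":0,"gripper":-1},{"ax":0,"ay":0,"az":1,"x":0,"y":0,"z":0,"gripper":-1},{"ax":0,"ay":0,"az":1,"x":0,"y":0,"z":0,"gripper":-1},{"ax":0,"ay":0,"az":1,"x":0,"y":0,"z":0,"gripper":-1},{"ax":0,"ay":0,"az":1,"x":0,"y":0,"z":0,"gripper":-1},{"ax":0,"ay":0,"az":1,"x":0,"y":0,"z":0,"gripper":-1},{"ax":0,"ay":0,"az":1,"x":0,"y":0,"z":0,"gripper":-1},{"ax":0,"ay":0,"az":1,"x":0,"y":0,"z":0,"gripper":-1},{"ax":0,"ay":0,"az":1,"x":0,"y":0,"z":0,"gripper":-1}])

```text
t: 12.3
tcp_pos: [0.5365, 0.0946, 0.1899]
tcp_rot: [0.941, 0.337, -0.0, -0.0]
wrist_force: [0.6, -0.3, -2.8]
grip_width: 0.026
grip_force: 30.0
```

send_rows(commands=[{"ax":0,"ay":0,"az":1,"x":0,"y":0,"z":0,"gripper":-1},{"ax":0,"ay":0,"az":1,"x":0,"y":0,"z":0,"gripper":-1},{"ax":0,"ay":0,"az":1,"x":0,"y":0,"z":0,"gripper":-1},{"ax":0,"ay":0,"az":1,"x":0,"y":0,"z":0,"gripper":-1},{"ax":0,"ay":0,"az":1,"x":0,"y":0,"z":0,"gripper":-1},{"ax":0,"ay":0,"az":0.7,"x":0,"y":0,"z":0,"gripper":-1},{"ax":0,"ay":0,"az":0,"x":0,"y":0,"z":0,"gripper":-1}])

```text
t: 12.88
tcp_pos: [0.5366, 0.0946, 0.19]
tcp_rot: [0.998, 0.06, -0.0, -0.0]
wrist_force: [0.0, -0.0, -2.1]
grip_width: 0.0264
grip_force: 30.0
```

```bash
python3 -c "
from g import *
show(); go(W(29,139),.094,yaw-np.pi/2); c=cap('top','top2'); import m; m.report('top',c)" | grep -v -e bowl -e vase -e cup -e yel
```

```text
t 12.88 tcp [0.5366 0.0946 0.19  ] slab [ 25.8 135.5] toolY deg -83.15 F [ 0.  -0.  -2.1] w 0.0264 gf 30.0 q [0.05 0.41 1.79 0.   0.95 1.5 ] zx [-0.001 -0.   ]
az total units -0.024808203821544694
shift units [ 0.082 -0.088  2.4  ]
slab [[0.5895, 0.0937], [0.6202, -0.163], [0.4644, -0.1825], [0.4317, 0.076]] [ 0.52646725 -0.04396094] 0.1579023992086405 0.259532454914813
yaw 0.1181997530294897 0.12226494796165514
scr 0
scrtop 0
sh0 3
top sh1 169 ctr [ 563.2 -106.3] [55.1 81. ] 7.8 z [0.0529 0.0618 0.0671] slabfr [ 29.  -66.3] rng [   1. -107.] [ 57. -25.]
top sh2 28 ctr [533.6 -63.8] [18.8 50.2] 11.1 z [0.0521 0.0598 0.0647] slabfr [  4.7 -20.5] rng [ -6. -46.] [16.  5.]
top former 621 ctr [465.9  60.2] [76.3 58.7] 3.8 z [0.5429 0.5624 0.6051] slabfr [-47.6 110.7] rng [-87.  79.] [ -8. 142.]
top jar 150 ctr [ 487.9 -149.4] [43.4 43.6] 73.4 z [0.0841 0.1132 0.1193] slabfr [ -50.9 -100. ] rng [ -80. -129.] [-22. -71.]
top blue 1880 ctr [ 576.5 -240.9] [206.2 140.7] 6.9 z [-0.0021  0.0045  0.0434] slabfr [  25.9 -201.5] rng [ -77. -272.] [ 129. -131.]
top red 15 ctr [662.   32.7] [37.  17.9] 83.8 z [0.0617 0.0727 0.0789] slabfr [143.7  59.8] rng [131.  40.] [157.  80.]
top head 91 ctr [640.5 -28.3] [41.8 44.5] 6.6 z [0.029  0.1062 0.1174] slabfr [115.1   1.8] rng [ 94. -21.] [136.  24.]
```

send_rows(commands=[{"ax":0,"ay":0,"az":0,"x":0.12,"y":-0.09,"z":0,"gripper":-1},{"ax":0,"ay":0,"az":0,"x":0,"y":0,"z":0.8,"gripper":-1},{"ax":0,"ay":0,"az":0,"x":0,"y":0,"z":0.8,"gripper":-1},{"ax":0,"ay":0,"az":0,"x":0,"y":0,"z":0.8,"gripper":-1},{"ax":0,"ay":0,"az":0,"x":0,"y":0,"z":0,"gripper":-1},{"ax":0,"ay":0,"az":0,"x":0,"y":0.22,"z":0,"gripper":-1},{"ax":0,"ay":0,"az":0,"x":0,"y":0.22,"z":0,"gripper":-1},{"ax":0,"ay":0,"az":0,"x":0,"y":0.22,"z":0,"gripper":-1},{"ax":0,"ay":0,"az":0,"x":0,"y":0.22,"z":0,"gripper":-1},{"ax":0,"ay":0,"az":0,"x":0,"y":0.22,"z":0,"gripper":-1},{"ax":0,"ay":0,"az":0,"x":0,"y":0.22,"z":0,"gripper":-1},{"ax":0,"ay":0,"az":0,"x":0,"y":0.22,"z":0,"gripper":-1},{"ax":0,"ay":0,"az":0,"x":0,"y":0.22,"z":0,"gripper":-1},{"ax":0,"ay":0,"az":0,"x":0,"y":0.22,"z":0,"gripper":-1},{"ax":0,"ay":0,"az":0,"x":0,"y":0.22,"z":0,"gripper":-1},{"ax":0,"ay":0,"az":0,"x":0,"y":0.22,"z":0,"gripper":-1},{"ax":0,"ay":0,"az":0,"x":0,"y":0.22,"z":0,"gripper":-1},{"ax":0,"ay":0,"az":0,"x":0,"y":0.22,"z":0,"gripper":-1},{"ax":0,"ay":0,"az":0,"x":0,"y":0.22,"z":0,"gripper":-1},{"ax":0,"ay":0,"az":0,"x":0,"y":0.22,"z":0,"gripper":-1}])

```text
t: 14.6
tcp_pos: [0.5581, -0.0328, 0.0942]
tcp_rot: [0.998, 0.061, -0.0, -0.0]
wrist_force: [-0.1, 1.4, -0.8]
grip_width: 0.0264
grip_force: 30.0
```

```bash
python3 -c "
from g import *
show(); c=cap('scene','scene3'); im=c['image'][160:320,180:420,::-1]; cv2.imwrite('pics/crop3.png',cv2.resize(im,None,fx=3,fy=3,interpolation=cv2.INTER_CUBIC))"
```

```text
t 14.6 tcp [ 0.5581 -0.0328  0.0942] slab [31.6  6.4] toolY deg -82.96 F [-0.1  1.4 -0.8] w 0.0264 gf 30.0 q [-0.18  0.55  1.84  0.    0.75  1.27] zx [-0.  0.]
```

View pics/crop3.png

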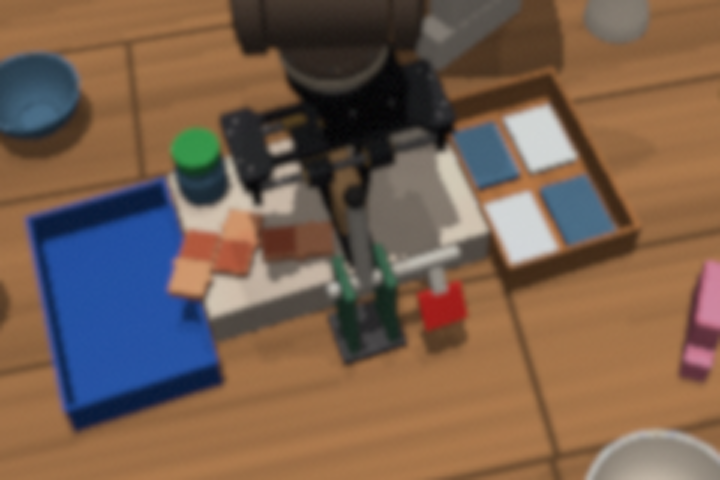

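All three shards move ahead of the blade as a train. Shard1 (190,262) already overhangs the blue tray, and the jar at (200,165) is untouched. I'll continue the sweep.

send_rows(commands=[{"ax":0,"ay":0,"az":0,"x":0,"y":0.22,"z":0,"gripper":-1},{"ax":0,"ay":0,"az":0,"x":0,"y":0.22,"z":0,"gripper":-1},{"ax":0,"ay":0,"az":0,"x":0,"y":0.22,"z":0,"gripper":-1},{"ax":0,"ay":0,"az":0,"x":0,"y":0.22,"z":0,"gripper":-1},{"ax":0,"ay":0,"az":0,"x":0,"y":0.22,"z":0,"gripper":-1},{"ax":0,"ay":0,"az":0,"x":0,"y":0.22,"z":0,"gripper":-1},{"ax":0,"ay":0,"az":0,"x":0,"y":0.22,"z":0,"gripper":-1},{"ax":0,"ay":0,"az":0,"x":0,"y":0.22,"z":0,"gripper":-1},{"ax":0,"ay":0,"az":0,"x":0,"y":0.22,"z":0,"gripper":-1},{"ax":0,"ay":0,"az":0,"x":0,"y":0.22,"z":0,"gripper":-1}])

```text
t: 15.48
tcp_pos: [0.5689, -0.1202, 0.0942]
tcp_rot: [0.998, 0.061, 0.0, -0.0]
wrist_force: [-0.4, -0.6, -1.1]
grip_width: 0.026
grip_force: 30.0
```

```bash
python3 -c "
from g import *
show(); c=cap('scene','scene4'); im=c['image'][190:320,180:330,::-1]; cv2.imwrite('pics/crop4.png',cv2.resize(im,None,fx=4,fy=4,interpolation=cv2.INTER_CUBIC))"
```

```text
t 15.48 tcp [ 0.5689 -0.1202  0.0942] slab [ 31.7 -81.6] toolY deg -82.97 F [-0.4 -0.6 -1.1] w 0.026 gf 30.0 q [-0.32  0.58  1.79  0.    0.78  1.13] zx [0. 0.]
```

View pics/crop4.png

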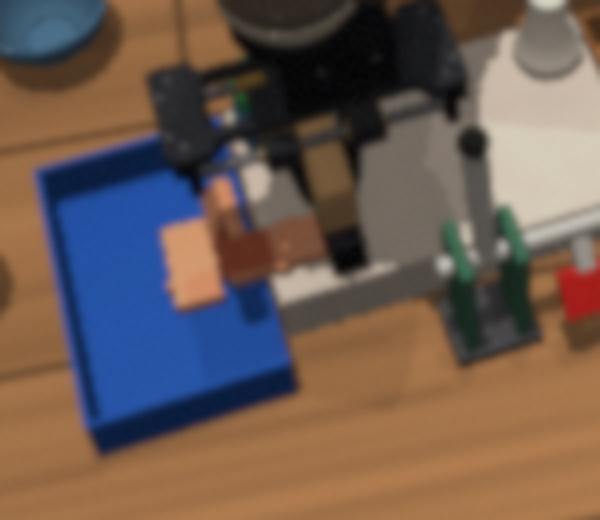

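Shard1 (193,265) is in the tray. Shard2 (222,205) is tipping over the rim and shard0 (270,245) follows it. I'll finish the push.

send_rows(commands=[{"ax":0,"ay":0,"az":0,"x":0,"y":0.22,"z":0,"gripper":-1},{"ax":0,"ay":0,"az":0,"x":0,"y":0.22,"z":0,"gripper":-1},{"ax":0,"ay":0,"az":0,"x":0,"y":0.22,"z":0,"gripper":-1},{"ax":0,"ay":0,"az":0,"x":0,"y":0.22,"z":0,"gripper":-1},{"ax":0,"ay":0,"az":0,"x":0,"y":0.22,"z":0,"gripper":-1},{"ax":0,"ay":0,"az":0,"x":0,"y":0.22,"z":0,"gripper":-1},{"ax":0,"ay":0,"az":0,"x":0,"y":0.22,"z":0,"gripper":-1},{"ax":0,"ay":0,"az":0,"x":0,"y":0.22,"z":0,"gripper":-1},{"ax":0,"ay":0,"az":0,"x":0,"y":0,"z":0,"gripper":-1},{"ax":0,"ay":0,"az":0,"x":0,"y":0,"z":0,"gripper":-1},{"ax":0,"ay":0,"az":0,"x":0,"y":0,"z":-0.8,"gripper":-1},{"ax":0,"ay":0,"az":0,"x":0,"y":0,"z":-1,"gripper":-1},{"ax":0,"ay":0,"az":0,"x":0,"y":0,"z":-1,"gripper":-1}])

```text
t: 16.62
tcp_pos: [0.5768, -0.1884, 0.2069]
tcp_rot: [0.998, 0.062, -0.001, -0.001]
wrist_force: [0.7, -0.6, -0.8]
grip_width: 0.0259
grip_force: 30.0
```

```bash
python3 -c "
from g import *
show(); c=cap('scene','scene5'); im=c['image'][190:320,180:330,::-1]; cv2.imwrite('pics/crop5.png',cv2.resize(im,None,fx=4,fy=4,interpolation=cv2.INTER_CUBIC))
P=cloud(c); hsv=cv2.cvtColor(c['image'],cv2.COLOR_RGB2HSV); s=S(P.reshape(-1,3)).reshape(400,640,2)
m=(s[...,0]>-85)&(s[...,0]<130)&(s[...,1]<-125)&(s[...,1]>-270)&(hsv[...,0]<25)&(hsv[...,1]>55)&(P[...,2]<.08)
n,l,st,ce=cv2.connectedComponentsWithStats(m.astype(np.uint8))
for i in range(1,n):
  if st[i,4]>15: q=l==i; print(st[i,4],s[q].min(0).round(),s[q].max(0).round(),P[q][:,2].min().round(4),P[q][:,2].max().round(4))
"
```

```text
t 16.62 tcp [ 0.5768 -0.1884  0.2069] slab [  31.3 -150.3] toolY deg -82.95 F [ 0.7 -0.6 -0.8] w 0.0259 gf 30.0 q [-0.42  0.47  1.61  0.    1.06  1.02] zx [-0.002  0.001]Traceback (most recent call last):
  File "<string>", line 4, in <module>
    P=cloud(c); hsv=cv2.cvtColor(c['image'],cv2.COLOR_RGB2HSV); s=S(P.reshape(-1,3)).reshape(400,640,2)
                                                                  ~^^^^^^^^^^^^^^^^^
  File "g.py", line 6, in S
    def S(p): return (np.asarray(p)[:2]-ctr)@R*1000
                      ~~~~~~~~~~~~~~~~~^~~~
ValueError: operands could not be broadcast together with shapes (2,3) (2,)
```

View pics/crop5.png

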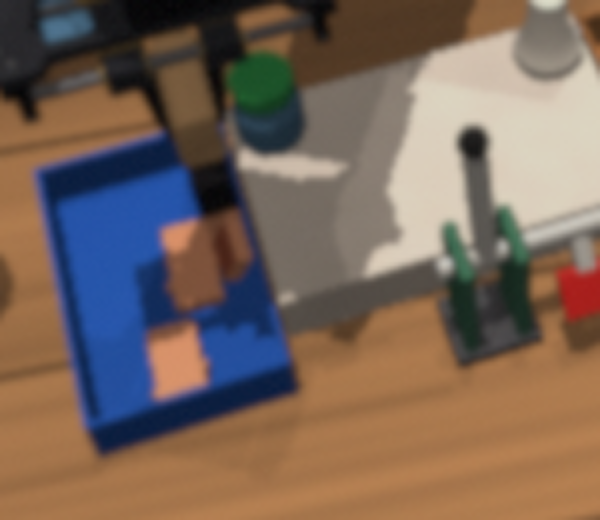

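The last crop shows all three shards in the blue tray, at (195,265), (235,245) and (178,360). The jar, former and raised arm are undisturbed. I'll confirm with depth and then carry the scraper back past the arm, over the near half of the slab.

```bash
sed -i 's/np.asarray(p)\[:2\]/np.asarray(p)[...,:2]/' g.py; cat > chk.py <<'E'
from g import *
def shards(c):
    P=cloud(c); hsv=cv2.cvtColor(c['image'],cv2.COLOR_RGB2HSV); s=S(P)
    m=(s[...,0]>-85)&(s[...,0]<130)&(s[...,1]<-125)&(s[...,1]>-270)&((hsv[...,0]<25)|(hsv[...,0]>175))&(hsv[...,1]>55)&(P[...,2]<.08)
    n,l,st,ce=cv2.connectedComponentsWithStats(m.astype(np.uint8))
    for i in range(1,n):
        if st[i,4]>12: q=l==i; print(st[i,4],ce[i].round(),s[q].min(0).round(),s[q].max(0).round(),np.percentile(P[q][:,2],[2,50,98]).round(4))
E
python3 -c "
from chk import *
shards(dict(np.load('scene5.npz')))"
```

```text
381 [231. 254.] [ -21. -197.] [  43. -140.] [0.0105 0.0158 0.0466]
205 [224. 279.] [  53. -219.] [ 102. -186.] [0.0117 0.0153 0.0184]
278 [233. 294.] [  79. -270.] [ 130. -125.] [-0.0045 -0.0006  0.0042]
```

send_rows(commands=[{"ax":0,"ay":0,"az":0,"x":-0.4,"y":-0.7,"z":0,"gripper":-1},{"ax":0,"ay":0,"az":0,"x":-0.4,"y":-0.7,"z":0,"gripper":-1},{"ax":0,"ay":0,"az":0,"x":0,"y":-0.7,"z":0,"gripper":-1},{"ax":0,"ay":0,"az":0,"x":0,"y":-0.7,"z":0,"gripper":-1},{"ax":0,"ay":0,"az":0,"x":0,"y":-0.7,"z":0,"gripper":-1},{"ax":0,"ay":0,"az":0,"x":0,"y":-0.7,"z":0,"gripper":-1},{"ax":0,"ay":0,"az":0,"x":0,"y":-0.7,"z":0,"gripper":-1},{"ax":0,"ay":0,"az":0,"x":0,"y":-0.7,"z":0,"gripper":-1},{"ax":0,"ay":0,"az":0,"x":0,"y":-0.7,"z":0,"gripper":-1},{"ax":0,"ay":0,"az":0,"x":0,"y":-0.7,"z":0,"gripper":-1},{"ax":0,"ay":0,"az":0,"x":0,"y":-0.7,"z":0,"gripper":-1},{"ax":0,"ay":0,"az":0,"x":0,"y":-0.7,"z":0,"gripper":-1},{"ax":0,"ay":0,"az":0,"x":0,"y":-0.7,"z":0,"gripper":-1},{"ax":0,"ay":0,"az":0,"x":0,"y":-0.7,"z":0,"gripper":-1},{"ax":0,"ay":0,"az":0,"x":0,"y":-0.7,"z":0,"gripper":-1},{"ax":0,"ay":0,"az":0,"x":0,"y":-0.7,"z":0,"gripper":-1},{"ax":0,"ay":0,"az":0,"x":0.5,"y":-0.7,"z":0,"gripper":-1},{"ax":0,"ay":0,"az":0,"x":0.5,"y":-0.7,"z":0,"gripper":-1},{"ax":0,"ay":0,"az":0,"x":0.5,"y":-0.7,"z":0,"gripper":-1},{"ax":0,"ay":0,"az":0,"x":0.4,"y":-0.6,"z":0,"gripper":-1}])

```text
t: 18.33
tcp_pos: [0.5532, 0.3704, 0.206]
tcp_rot: [0.998, 0.062, 0.0, -0.0]
wrist_force: [-0.9, -0.8, -1.9]
grip_width: 0.0257
grip_force: 30.0
```

```bash
python3 -c "
from chk import *
show(); go(W(75,405),.043)
for n in('scene','top'): c=cap(n,n+'6'); shards(c)"
```

```text
t 18.33 tcp [0.5532 0.3704 0.206 ] slab [ 75.8 407.2] toolY deg -82.91 F [-0.9 -0.8 -1.9] w 0.0257 gf 30.0 q [0.49 0.56 1.46 0.   1.12 1.94] zx [0. 0.]
shift units [-0.021  0.057  4.076]
426 [231. 252.] [ -23. -197.] [  43. -140.] [0.0098 0.0168 0.0484]
196 [224. 279.] [  53. -220.] [ 102. -186.] [0.0118 0.0151 0.0192]
280 [232. 295.] [  79. -270.] [ 130. -125.] [-0.0054 -0.0008  0.0035]
29 [383. 157.] [  89. -135.] [ 129. -125.] [-0.0078 -0.0001  0.0284]
70 [404. 158.] [  57. -220.] [ 116. -186.] [0.0082 0.0154 0.0213]
88 [393. 183.] [ -29. -164.] [  33. -139.] [0.0106 0.0414 0.0538]
29 [401. 178.] [   1. -194.] [  33. -170.] [0.0091 0.0158 0.0234]
62 [408. 205.] [ -85. -269.] [ -79. -125.] [-0.0084 -0.0006  0.0074]
```

send_rows(commands=[{"ax":0,"ay":0,"az":0,"x":0,"y":0,"z":0.8,"gripper":-1},{"ax":0,"ay":0,"az":0,"x":0,"y":0,"z":0.8,"gripper":-1},{"ax":0,"ay":0,"az":0,"x":0,"y":0,"z":0.8,"gripper":-1},{"ax":0,"ay":0,"az":0,"x":0,"y":0,"z":0.8,"gripper":-1},{"ax":0,"ay":0,"az":0,"x":0,"y":0,"z":0.6,"gripper":-1},{"ax":0,"ay":0,"az":0,"x":0,"y":0,"z":0.2,"gripper":-1},{"ax":0,"ay":0,"az":0,"x":0,"y":0,"z":0.06,"gripper":-1},{"ax":0,"ay":0,"az":0,"x":0,"y":0,"z":0.05,"gripper":-1},{"ax":0,"ay":0,"az":0,"x":0,"y":0,"z":0,"gripper":-1},{"ax":0,"ay":0,"az":0,"x":0,"y":0,"z":0,"gripper":-1}])

```text
t: 19.27
tcp_pos: [0.5536, 0.3684, 0.0435]
tcp_rot: [0.998, 0.061, 0.001, -0.001]
wrist_force: [0.3, -1.0, -1.1]
grip_width: 0.0257
grip_force: 30.0
```

```bash
python3 -c "
from chk import *
show()"
```

```text
t 19.27 tcp [0.5536 0.3684 0.0435] slab [ 76.  405.2] toolY deg -82.96 F [ 0.3 -1.  -1.1] w 0.0257 gf 30.0 q [0.49 0.74 1.6  0.   0.8  1.94] zx [0.002 0.001]
```

send_rows(commands=[{"ax":0,"ay":0,"az":0,"x":0,"y":0,"z":0.05,"gripper":-1},{"ax":0,"ay":0,"az":0,"x":0,"y":0,"z":0.02,"gripper":-1},{"ax":0,"ay":0,"az":0,"x":0,"y":0,"z":0,"gripper":-1}])

```text
t: 19.52
tcp_pos: [0.5531, 0.3681, 0.0394]
tcp_rot: [0.998, 0.061, 0.0, -0.0]
wrist_force: [0.1, -0.6, -2.8]
grip_width: 0.0259
grip_force: 30.0
```

send_rows(commands=[{"ax":0,"ay":0,"az":0,"x":0,"y":0,"z":0,"gripper":0.2},{"ax":0,"ay":0,"az":0,"x":0,"y":0,"z":0,"gripper":0.2},{"ax":0,"ay":0,"az":0,"x":0,"y":0,"z":0,"gripper":0.2},{"ax":0,"ay":0,"az":0,"x":0,"y":0,"z":0,"gripper":0.2},{"ax":0,"ay":0,"az":0,"x":0,"y":0,"z":0,"gripper":0.2},{"ax":0,"ay":0,"az":0,"x":0,"y":0,"z":0,"gripper":0.2},{"ax":0,"ay":0,"az":0,"x":0,"y":0,"z":0,"gripper":0.2},{"ax":0,"ay":0,"az":0,"x":0,"y":0,"z":0,"gripper":0.2},{"ax":0,"ay":0,"az":0,"x":0,"y":0,"z":-0.4,"gripper":0.2},{"ax":0,"ay":0,"az":0,"x":0,"y":0,"z":-0.8,"gripper":0.2},{"ax":0,"ay":0,"az":0,"x":0,"y":0,"z":-0.8,"gripper":0.2},{"ax":0,"ay":0,"az":0,"x":0,"y":0,"z":-0.8,"gripper":0.2},{"ax":0,"ay":0,"az":0,"x":0,"y":0,"z":-0.8,"gripper":0.2},{"ax":0,"ay":0,"az":0,"x":0,"y":0,"z":0,"gripper":0.2},{"ax":0,"ay":0,"az":0,"x":0,"y":0,"z":0,"gripper":0.2}])

```text
t: 20.77
tcp_pos: [0.5535, 0.3683, 0.1849]
tcp_rot: [0.998, 0.061, 0.002, -0.001]
wrist_force: [-0.0, -0.3, -0.7]
grip_width: 0.0572
grip_force: 0.0
```

```bash
python3 -c "
from chk import *
show()
import m
for n in('scene','top'): c=cap(n,n+'7'); shards(c); m.report(n,c)
p=world(dict(np.load('scene7.npz')),298,225);print('ball',S(p),p[2])
c=dict(np.load('scene7.npz'));P=cloud(c);q=P[(np.hypot(P[...,0]-.554,P[...,1]-.368)<.06)&(P[...,2]>.065)];print('scraper top',len(q),q.mean(0),np.percentile(q[:,2],[5,50,95]),cv2.minAreaRect((q[:,:2]*1000).astype(np.float32)))" | grep -v -e sh0 -e sh1 -e sh2 -e yel
```

```text
t 20.77 tcp [0.5535 0.3683 0.1849] slab [ 75.8 405.1] toolY deg -82.96 F [-0.  -0.3 -0.7] w 0.0572 gf 0.0 q [0.49 0.57 1.49 0.   1.07 1.94] zx [0.003 0.002]
slab [[0.5895, 0.0937], [0.6202, -0.163], [0.4644, -0.1825], [0.4317, 0.076]] [ 0.52646725 -0.04396094] 0.1579023992086405 0.259532454914813
yaw 0.1181997530294897 0.12226494796165514
427 [231. 252.] [ -24. -197.] [  45. -140.] [0.0106 0.0167 0.048 ]
196 [224. 279.] [  54. -219.] [ 101. -187.] [0.0114 0.0151 0.0187]
285 [233. 294.] [  80. -270.] [ 130. -125.] [-0.0049 -0.0009  0.004 ]
scene scr 3999 ctr [553.3 369.8] [ 93.  109.7] 23.2 z [0.0425 0.3687 0.5045] slabfr [ 76.5 407.5] rng [ 16. 342.] [137. 473.]
scene scrtop 2420 ctr [558.2 372.2] [ 86.1 109.3] 26.8 z [0.0773 0.4824 0.5095] slabfr [ 81.6 409.3] rng [ 23. 343.] [141. 475.]
scene former 175 ctr [469.2  47.8] [33.5 27.8] 46.5 z [0.0771 0.1036 0.1206] slabfr [-45.8  98. ] rng [-68.  77.] [-24. 119.]
scene jar 321 ctr [ 491.6 -150.3] [42.7 45.2] 59.3 z [0.0787 0.1111 0.1161] slabfr [ -47.4 -101.4] rng [ -78. -132.] [-16. -71.]
scene blue 2521 ctr [ 573.  -237.1] [201.5 12
[... 1861 characters left out ...]
z [0.0208 0.1061 0.1169] slabfr [115.1   1.3] rng [ 94. -22.] [136.  25.]
top bowl 327 ctr [ 337.1 -306.2] [93.3 98.7] 0.5 z [0.0216 0.0381 0.0535] slabfr [-219.5 -237.6] rng [-271. -292.] [-168. -183.]
top vase 1882 ctr [333.9 281.9] [139.8 101.1] 12.5 z [0.615  0.6671 0.7203] slabfr [-151.9  346.6] rng [-226.  290.] [-77. 404.]
top cup 265 ctr [ 543.6 -380.9] [68.8 70.4] 1.6 z [0.0262 0.0684 0.0925] slabfr [ -23.6 -336.6] rng [ -61. -375.] [  14. -298.]
ball [105.26129916  -2.16284584] 0.2073657912896133
scraper top 4051 [0.56445126 0.37176766 0.38457232] [0.08068462 0.39469516 0.51094912] ((548.0825805664062, 365.47760009765625), (106.4498062133789, 119.57203674316406), 22.25832748413086)
```

```bash
python3 -c "
from g import *
c=dict(np.load('scene7.npz'));P=cloud(c);r=np.hypot(P[...,0]-.554,P[...,1]-.368)<.07
for a,b in((.012,.1),(.073,.1)):
  q=P[r&(P[...,2]>a)&(P[...,2]<b)];print(len(q),np.percentile(q[:,2],[5,50,95]).round(4),cv2.minAreaRect((q[:,:2]*1000).astype(np.float32)))
A=np.c_[q[:,:2]-q[:,:2].mean(0),np.ones(len(q))];print('slope',np.linalg.lstsq(A,q[:,2],rcond=None)[0])"
```

```text
527 [0.0166 0.0556 0.0803] ((554.6578979492188, 366.65264892578125), (92.71796417236328, 27.76436424255371), 8.111738204956055)
182 [0.0738 0.0783 0.0815] ((556.5147094726562, 367.31787109375), (63.74674987792969, 27.033279418945312), 6.0131425857543945)
slope [-0.01908597  0.01920762  0.07810043]
```

Everything checks out: the scraper stands upright with its top at 79 mm, and the shards, arm and pots are in place. Handing in.

```bash
python3 -c "
from station import manip
print(manip.close_job())"
```

```text
the job is handed in; nothing more can be done
None
```

The job is handed in, with no verdict returned: at my last check the hold-down arm was fully up, all three shards lay in the blue tray (one leaning on its wall), the scraper stood upright on the bare table, and the pots and jars had not moved.

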